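# Fetch a coupling from the flap-lid parts box

### The job

Raise the blue flap of the parts box by its bar handle and swing it back past upright, where it rests open; let go short of that and it falls shut. Then take the brass coupling out of the box and stand it upright on its wide end in the red tray. Leave the flap open and the dark coupling standing where it is in the box.

Things in the scene. Friction and masses are not known exactly. Their poses are not given: they have to be found in the camera images.
- parts_box: grey steel box, fixed to the bench, 150 (x) x 240 (y) x 60 mm high, walls and floor 5 mm. Origin: centre of its underside; z up, -x is its front, +x its hinge side. Covered by the blue flap. The two couplings stand inside, about 20 mm to the front of the middle and 50 mm to either side of it (+y or -y), either way round.
- flap (a joint): angle of the blue flap (5 mm thick, 0.25 kg, free hinge without spring). 0 = shut, 1.57 = upright, 1.85 = its stop, leaning back and staying open. The hinge axis runs along the box's y at box x = +73 mm, z = 63.5 mm; the front edge goes up and back. Shut, the flap reaches from the hinge to box x = -80 mm, its top face at z = 66 mm.
- flap_bar (a point): middle of the flap's black bar handle: a round bar of 10 mm diameter, 100 mm long, parallel to the hinge (box y), held by a post at each end. Its axis stands 33.5 mm off the flap's top face and 18 mm in from the front edge; shut, it lies at box x = -62 mm, z = 99.5 mm. Its axes turn with the flap. Being round, the bar turns between fingers that close across it from above and keep pointing down, all the way to 1.75 rad.
- brass_coupling: yellow brass hose coupling standing on its wide end, 41 mm high, 0.09 kg: a cylinder of 26 mm diameter up to 20 mm, a hexagon of 24 to 27 mm up to 29 mm, then a hose tail of 19 mm diameter. Origin: centre of its underside; z up. Any yaw can be gripped.
- dark_coupling: dark brown hose coupling of the same form, slightly smaller (24 mm wide, 41 mm high), standing in the other half of the box; not wanted. Origin: centre of its underside; z up.
- tray: empty red plastic tray, fixed to the bench, 130 x 130 mm outside, 20 mm high, walls and floor 4 mm, to the left of the box. Origin: centre of its underside; z up.
Mind the look-alikes: they are no part of the job. There is more than one size of the tray; the job needs the larger.

How it is judged:
On the way, in this order (a step that is already met when the one before it is completed fails the run):
1. the flap is raised past upright, the brass coupling still in the box (value of joint flap above 1.58 rad and z of brass_coupling in the frame of parts_box below 0.03 m), for 0.2 s.
2. the brass coupling is lifted out of the box (height (world z) of brass_coupling above 0.065 m), for 0.1 s.
At the end, for the whole second after the job is handed in: the brass coupling stands on the tray's floor, inside its walls, upright within 0.2 rad, wide end down, at rest; the flap rests open past upright (over 1.58 rad); the dark coupling stands upright in the box within 30 mm of where it was (x of brass_coupling in the frame of tray between -0.055 and 0.055 m and y of brass_coupling in the frame of tray between -0.055 and 0.055 m and z of brass_coupling in the frame of tray below 0.012 m and angle between each of brass_coupling, dark_coupling's own z axis and vertical below 0.2 rad and linear speed of brass_coupling below 0.03 m/s and value of joint flap above 1.58 rad and distance of dark_coupling from where it was at the start of the episode below 0.03 m); the robot touches nothing.
It fails at once if the dark coupling is moved more than 30 mm or tipped over (distance of dark_coupling from where it was at the start of the episode above 0.03 m or angle between dark_coupling's own z axis and vertical above 0.5 rad).
It also fails if it takes over 64 s, if anything falls off the work surface, if the arm or the gripper's body presses on something with over 40 N, if the wrist force passes 120 N, or if a joint passes its speed limit or range.

### The arm

A 7-joint arm with a two-finger parallel gripper is mounted at the origin on a cart in front of the work surface, level with it; the furniture and walls round the work are solid. World frame = base frame: x ahead of the robot, y to its left, z up, the work surface at z = 0. Lengths are in m, angles in rad, forces in N, time in s.
With the tool pointing down it reaches from about 0.425 to 0.925 m from the base axis. Payload 6.8 kg.
Tool frame: the origin (TCP) lies between the finger pads; the fingertips stand 11 mm ahead of it and the grasp point (between the pads) lies 8 mm behind it; z points along the fingers, y is the line along which they close (so a half turn about z gives the same grasp; the last joint's range is limited). The gripper opens to 88 mm and grips with 3 to 60 N. Pads are 20 mm wide; open, the fingers measure 115 mm over their backs; the gripper's body (75 mm by 178 mm) begins 61 mm behind the grasp point.
Start: joints at [-1.271, 0.477, 0.022, 1.555, -0.011, 1.109, -0.083], TCP at [0.268, 0.62, 0.234] pointing down, gripper open.
Joint ranges: [-2.96, 2.96], [-0.34, 2.1], [-1.41, 1.46], [0.24, 2.44], [-1.37, 4.51], [0.17, 1.92], [-2.96, 2.96]. Speed limits (rad/s): [2.39, 2.39, 3.14, 3.14, 3.14, 3.14, 3.14].

### API

Orientations are given as a unit quaternion [w, x, y, z].
In Python, from cell import arm gives the robot as it stands.
- The arm moves only by the tool move_arm, never from a script. Its argument "commands" is a list of rows, each an object of numbers: "hand": the opening in per cent of the stroke, from 0 (shut) to 100 (fully open); "x", "y", "z": the shift along the tool's x, y, z in mm; "rx", "ry", "rz": the turn, a rotation vector about the tool's x, y, z in rad. In form: [{"hand": .., "x": .., "y": .., "z": .., "rx": .., "ry": .., "rz": ..}, ...]. A call has 1 to 10 rows; each row shifts and turns the commanded pose from where the row before left it, along the tool's axes as they then stand; what a row does not reach is not made up. A row lasts 1/8 s, in which the tool goes at most 62.5 mm and 10.7 degrees, less where a joint would pass 70% of its speed; a pose out of reach is approached as far as the arm can. A call with a gripper value outside its range is refused whole. The fingers move at their own pace and stop on an object; the grip force is fixed at half the most. Time passes only in rows, so rows that do not move let the fingers close. It gives the time, the measured TCP pose, the force, the opening and the grip force at its end, in the units of the state.
- arm.sense(): the state, without advancing time (a new reading comes with each control period).
- arm.camera(name): name is "side" or "top"; returns the picture (384x512x3 uint8, red, green, blue); there is no depth.
- arm.camera_info(name): a dict with "intrinsics" (3x3 intrinsics, pixels), "rvec" (rotation vector, rad) and "tvec" (3), from world to camera coordinates, as OpenCV has them. Camera axes: x right, y down, z forward; pixel columns grow to the right and rows downward; lengths in m; the calibration is good to about 2 mm. A picture is of the moment at which its call begins. camera_info takes no time and is no camera call.
- arm.hand_in(): hands the job in; it is judged then, once.
The state is a dict: "time_s": time; "qpos": joint angles; "qd": joint speeds; "joint_torque": joint torques, N m; "ee_pos": TCP position; "ee_rot": TCP orientation; "force": force on the tool from outside, world axes, zero at the start; "ft_torque": the same for the moment, N m; "opening": finger opening in m; "grip_force": force on a finger pad.
Only numpy, scipy, OpenCV 4.12 (cv2) and the standard library are available. Lean on these libraries where they do the work, as an engineer would, in place of code of your own. Each camera call takes 0.05 s, during which the arm holds its last target. There are 200 camera calls.

## Working session

There is one attempt and no reset: what is moved stays moved. The work goes in short steps, Python scripts to look and compute and a tool call to move; the robot and the scene stay as the last step left them, time stands still between calls to the robot, and variables do not carry over. Pictures are saved under pics/ and viewed, at most 10 in all, crops included, and the job is handed in when it is done.

Besides the shell and the picture viewer there is one more tool, called after "Call:" by a JSON object that holds its "api" and its "payload", one argument or row to a line. move_arm: Moves the arm, as the interface text tells. Its arguments: {"type":"object","properties":{"commands":{"type":"array"}},"required":["commands"]}

```bash
mkdir -p pics; cat > h.py <<'E'
import numpy as np, cv2
from cell import arm
def cam(n):
    i=arm.camera_info(n); K=np.array(i["intrinsics"],float); R=cv2.Rodrigues(np.array(i["rvec"],float))[0]; return K,R,np.array(i["tvec"],float).ravel()
def ray(n,u,v,z):
    K,R,t=cam(n); d=R.T@np.linalg.solve(K,[u,v,1]); c=-R.T@t; return c+d*(z-c[2])/d[2]
def proj(n,p):
    K,R,t=cam(n); q=(K@(R@np.atleast_2d(p).T+t[:,None])).T; return q[:,:2]/q[:,2:]
def save(n,f,crop=None,s=1):
    im=arm.camera(n)[:,:,::-1]
    if crop: x0,y0,x1,y1=crop; im=im[y0:y1,x0:x1]
    cv2.imwrite('pics/'+f,cv2.resize(im,None,fx=s,fy=s,interpolation=cv2.INTER_CUBIC))
E
python3 - <<'E'
from h import *
save('top','t0.png',s=1.5);save('side','s0.png',s=1.5)
for n in('top','side'):
    K,R,t=cam(n);print(n,K[0,0],-R.T@t,R.round(2).tolist())
s=arm.sense();print(s['ee_pos'],s['ee_rot'],s['opening'],s['time_s'],s['qpos'])
E
```

```text
top 484.9142216418205 [0.25661564 0.22744669 1.31134214] [[-0.35, -0.94, -0.0], [-0.91, 0.34, -0.24], [0.22, -0.08, -0.97]]
side 411.66468368604274 [ 0.40300928 -0.65343804  0.81900363] [[0.98, -0.19, 0.01], [-0.12, -0.66, -0.74], [0.14, 0.73, -0.67]]
[0.26746915 0.61916043 0.23276551] [-1.25482555e-04  2.02480255e-01  9.79285984e-01 -8.31782544e-04] 0.08765550865693227 0.1 [-1.2711123   0.477737    0.02232576  1.55635251 -0.0115273   1.10931288
 -0.08311893]
```

View pics/t0.png

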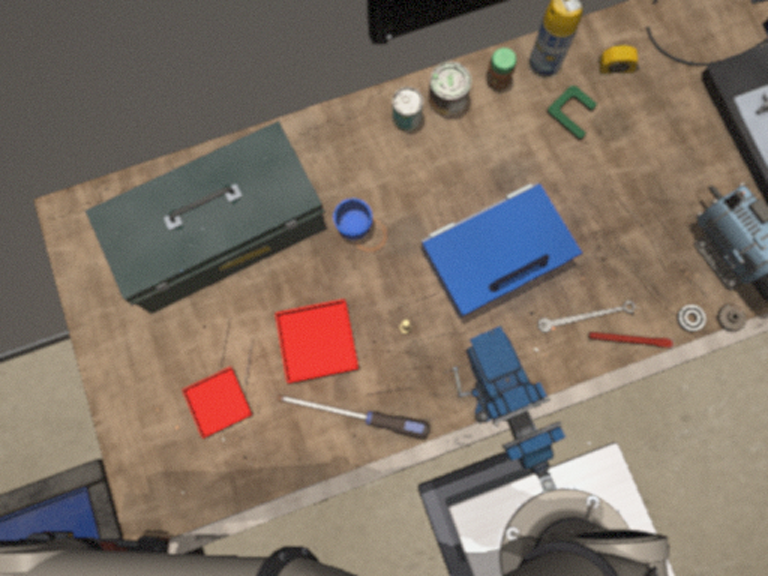

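View pics/s0.png

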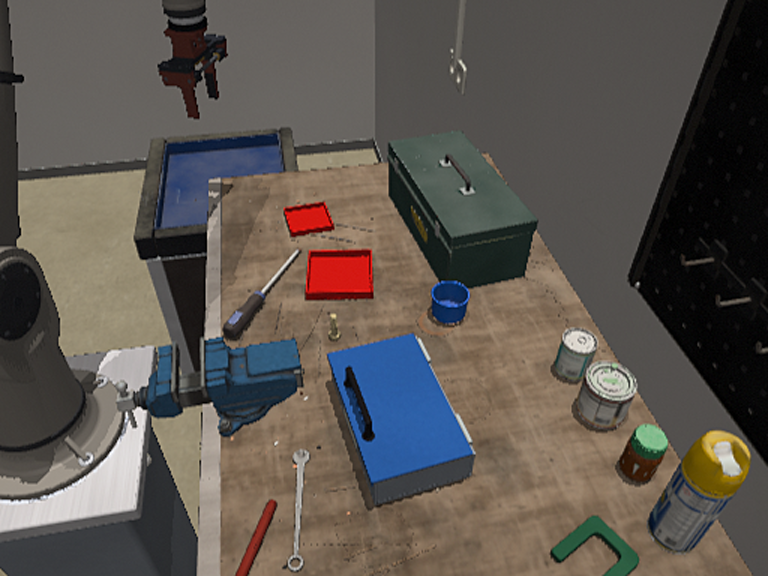

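The top view (1.5x) shows the blue flap with corners (423,240), (541,187), (580,252), (463,315) and its bar from (492,287) to (547,262). The large red tray has corners (277,312), (345,300), (358,370), (288,382).

Look-alikes:
- **Small red tray:** at (218,402). It's too small; I choose the large one at (317,341).
- **Small brass fitting:** at (405,326) on the bench. It's outside the box, so it isn't wanted.
- **Green toolbox handle:** at (203,207). It isn't the flap bar.

Next, one close crop to check the choice.

```bash
python3 - <<'E'
from h import *
save('top','t1.png',crop=(175,115,395,265),s=3.6)
E
```

```text
(no output)
```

View pics/t1.png

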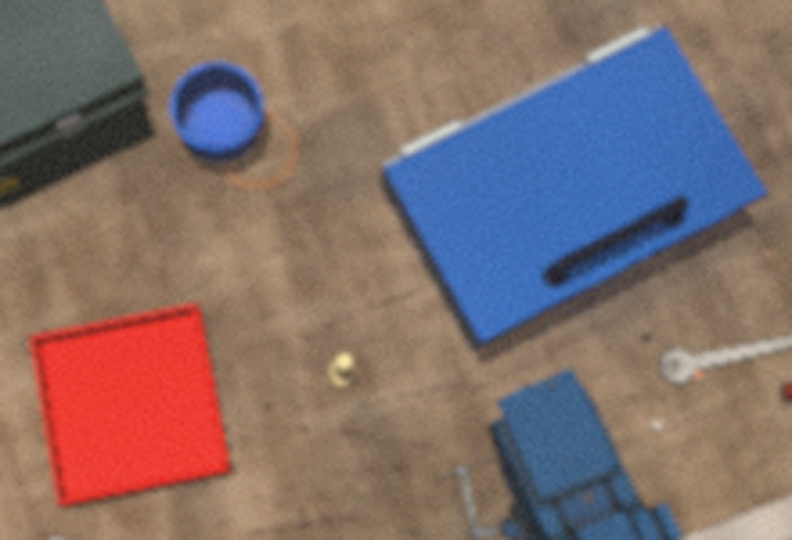

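The crop confirms it: the flap corners are (386,172), (665,28), (766,190), (480,344) and the bar runs (552,275) to (682,205). The large tray's rim corners are (32,338), (198,305), (230,470), (63,505), in crop pixels.

```bash
python3 - <<'E'
from h import *
from scipy.optimize import least_squares
f=lambda p:(np.array(p)/3.6+[175,115])-0.36
F=f([(386,172),(665,28),(766,190),(480,344)]);B=f([(552,275),(682,205)]);T=f([(32,338),(198,305),(230,470),(63,505)])
Bs=np.array([(350,372),(368,436)])/1.5-.17
Fs=np.array([(329,352),(411,335),(471,459),(376,499)])/1.5-.17 # front-left, hinge-left, hinge-right, front-right at z 66/ 
def W(p,L):
    c,s=np.cos(p[2]),np.sin(p[2]);L=np.array(L,float);return np.c_[p[0]+c*L[:,0]-s*L[:,1],p[1]+s*L[:,0]+c*L[:,1],L[:,2]]
Lf=[(.073,.12,.066),(.073,-.12,.066),(-.08,-.12,.066),(-.08,.12,.066)]
Lb=[(-.062,.045,.1035),(-.062,-.045,.1035)]
for nm,use in(('top',1),('both',2)):
    def r(p):
        o=[(proj('top',W(p,Lf))-F).ravel()]
        if use>1:o+=[(proj('side',W(p,[Lf[3],Lf[0],Lf[1],Lf[2]]))-Fs).ravel()]
        return np.concatenate(o)
    p=least_squares(r,[.6,0,-.3]).x
    print(nm,p,r(p).round(1))
    print('bar',W(p,[(-.062,0,.0995)]),'err', (proj('top',W(p,Lb))-B).round(1).tolist(),(proj('side',W(p,Lb))-Bs).round(1).tolist())
print('flap raw',[ray('top',*q,.066)[:2].round(4).tolist() for q in F])
print('bar raw',[ray('top',*q,.1045)[:2].round(4).tolist() for q in B],[ray('side',*q,.1035)[:2].round(4).tolist() for q in Bs])
t=np.array([ray('top',*q,.02)[:2] for q in T]);print('tray',t.round(4).tolist(),t.mean(0),np.linalg.norm(np.diff(t,axis=0),axis=1))
K=proj('top',[[.45,0,0],[.6,0,0]]);print(K)
E
```

```text
top [ 0.53766633 -0.08669563  0.13641504] [-0.6 -1.3 -1.1 -0.8  0.3  1.6  1.4  0.4]
bar [[ 0.47624232 -0.09512715  0.0995    ]] err [[4.8, -2.9], [-1.1, 0.7]] [[-1.8, -2.1], [-1.8, -13.4]]
both [ 0.53793586 -0.09494178  0.13755512] [ 2.2 -2.3  1.6 -1.9  3.1  0.5  4.3 -0.7 -2.6  3.1  1.9 -0.1  2.7 -3.5
 -3.4 -9.1]
bar [[ 0.4765215  -0.10344333  0.0995    ]] err [[7.8, -4.0], [1.8, -0.5]] [[-1.2, 0.7], [-1.0, -10.2]]
flap raw [[0.5898, 0.0419], [0.6231, -0.1975], [0.4792, -0.2176], [0.4443, 0.0243]]
bar raw [[0.4673, -0.0358], [0.4829, -0.1428]] [[0.4732, -0.0573], [0.4805, -0.1729]]
tray [[0.5724, 0.332], [0.5531, 0.2061], [0.4269, 0.2254], [0.4452, 0.3496]] [0.49939625 0.27824935] [0.12740509 0.12767283 0.12551583]
[[313.10195594 209.96277385]
 [293.41209876 161.01081546]]
```

```bash
cat >> h.py <<'E'
from scipy.spatial.transform import Rotation as Ro
def state():
    s=arm.sense(); q=s['ee_rot']; R=Ro.from_quat([q[1],q[2],q[3],q[0]]).as_matrix(); return s,R
def go(p,yaw):  # shift in tool mm to world p; rz error so tool y points to world yaw
    s,R=state(); d=R.T@(np.array(p)-s['ee_pos'])*1000
    a=np.arctan2(R[1,1],R[0,1]); e=(a-yaw+np.pi/2)%np.pi-np.pi/2
    ideal=np.c_[[ -np.sin(yaw),np.cos(yaw),0],[np.cos(yaw),np.sin(yaw),0],[0,0,-1]]
    print('t',s['time_s'],'pos',s['ee_pos'].round(4),'shift',d.round(1),'rz',round(e,3),'after-turn shift',(ideal.T@(np.array(p)-s['ee_pos'])*1000).round(1),'tilt',R[:,2].round(3),'F',np.round(s['force'],1),'open',round(s['opening'],4),'gf',s['grip_force'],'q',np.round(s['qpos'],2))
BX=np.array([.5377,-.0877,.1364])
def box(x,y,z):
    c,s=np.cos(BX[2]),np.sin(BX[2]); return np.array([BX[0]+c*x-s*y,BX[1]+s*x+c*y,z])
E
```

Call:
{"api": "move_arm", "payload": {
  "commands": [
    {"hand": 70, "rz": 0.171},
    {"hand": 70, "rz": 0.171},
    {"hand": 70, "rz": 0.171},
    {"hand": 70, "rz": 0.171},
    {"hand": 70, "rz": 0.171},
    {"hand": 70, "rz": 0.171},
    {"hand": 70, "x": -45, "y": 25},
    {"hand": 70, "x": -45, "y": 25},
    {"hand": 70, "x": -45, "y": 25},
    {"hand": 70, "x": -45, "y": 25}
  ]
}}

```text
invalid input at $.commands[0]: expected keys hand, x, y, z, rx, ry, rz
```

```bash
python3 -c "
from h import *
go(box(-.062,0,.2),.1364)"
```

```text
t 0.15 pos [0.2675 0.6192 0.2329] shift [-475.3 -573.9   33.8] rz 1.027 after-turn shift [-737.1  109.5   32.9] tilt [-0.    -0.001 -1.   ] F [ 0.4  0.3 -0.4] open 0.0879 gf 0.0 q [-1.27  0.48  0.02  1.56 -0.01  1.11 -0.08]
```

All keys needed.

Call:
{"api": "move_arm", "payload": {
  "commands": [
    {"hand": 70, "x": 0, "y": 0, "z": 0, "rx": 0, "ry": 0, "rz": 0.171},
    {"hand": 70, "x": 0, "y": 0, "z": 0, "rx": 0, "ry": 0, "rz": 0.171},
    {"hand": 70, "x": 0, "y": 0, "z": 0, "rx": 0, "ry": 0, "rz": 0.171},
    {"hand": 70, "x": 0, "y": 0, "z": 0, "rx": 0, "ry": 0, "rz": 0.171},
    {"hand": 70, "x": 0, "y": 0, "z": 0, "rx": 0, "ry": 0, "rz": 0.171},
    {"hand": 70, "x": 0, "y": 0, "z": 0, "rx": 0, "ry": 0, "rz": 0.172},
    {"hand": 70, "x": -45, "y": 25, "z": 0, "rx": 0, "ry": 0, "rz": 0},
    {"hand": 70, "x": -45, "y": 25, "z": 0, "rx": 0, "ry": 0, "rz": 0},
    {"hand": 70, "x": -45, "y": 25, "z": 0, "rx": 0, "ry": 0, "rz": 0},
    {"hand": 70, "x": -45, "y": 25, "z": 0, "rx": 0, "ry": 0, "rz": 0}
  ]
}}

```text
time_s: 1.4
ee_pos: [0.3919, 0.4534, 0.2335]
ee_rot: [0.0, 0.657, 0.754, -0.0]
force: [0.8, 0.2, -0.2]
opening: 0.0613
grip_force: 0.0
```

```bash
python3 -c "
from h import *
go(box(-.062,0,.2),.1364)"
```

```text
t 1.4 pos [0.3919 0.4534 0.2335] shift [-555.9    9.1   33.6] rz -0.0 after-turn shift [-555.9    8.9   33.5] tilt [-0. -0. -1.] F [ 0.8  0.2 -0.2] open 0.0613 gf 0.0 q [-1.19  0.36  0.3   1.76 -0.12  1.04 -0.72]
```

Call:
{"api": "move_arm", "payload": {
  "commands": [
    {"hand": 70, "x": -55, "y": 1, "z": 0, "rx": 0, "ry": 0, "rz": 0},
    {"hand": 70, "x": -55, "y": 1, "z": 0, "rx": 0, "ry": 0, "rz": 0},
    {"hand": 70, "x": -55, "y": 1, "z": 0, "rx": 0, "ry": 0, "rz": 0},
    {"hand": 70, "x": -55, "y": 1, "z": 0, "rx": 0, "ry": 0, "rz": 0},
    {"hand": 70, "x": -55, "y": 1, "z": 0, "rx": 0, "ry": 0, "rz": 0},
    {"hand": 70, "x": -55, "y": 1, "z": 0, "rx": 0, "ry": 0, "rz": 0},
    {"hand": 70, "x": -55, "y": 1, "z": 0, "rx": 0, "ry": 0, "rz": 0},
    {"hand": 70, "x": -55, "y": 1, "z": 0, "rx": 0, "ry": 0, "rz": 0},
    {"hand": 70, "x": -55, "y": 1, "z": 0, "rx": 0, "ry": 0, "rz": 0},
    {"hand": 70, "x": -55, "y": 0, "z": 0, "rx": 0, "ry": 0, "rz": 0}
  ]
}}

```text
time_s: 2.65
ee_pos: [0.4746, -0.0904, 0.2338]
ee_rot: [0.0, 0.657, 0.754, 0.0]
force: [1.1, 0.3, 0.0]
opening: 0.0613
grip_force: 0.0
```

```bash
python3 -c "
from h import *
go(box(-.062,0,.0915),.1364)"
```

```text
t 2.65 pos [ 0.4746 -0.0904  0.2338] shift [ -5.9   0.8 142.3] rz -0.0 after-turn shift [ -5.9   0.9 142.3] tilt [ 0.  0. -1.] F [1.1 0.3 0. ] open 0.0613 gf 0.0 q [-0.51  0.17  0.65  2.03 -0.13  0.97  0.34]
```

Call:
{"api": "move_arm", "payload": {
  "commands": [
    {"hand": 70, "x": -3, "y": 1, "z": 30, "rx": 0, "ry": 0, "rz": 0},
    {"hand": 70, "x": -3, "y": 0, "z": 30, "rx": 0, "ry": 0, "rz": 0},
    {"hand": 70, "x": 0, "y": 0, "z": 30, "rx": 0, "ry": 0, "rz": 0},
    {"hand": 70, "x": 0, "y": 0, "z": 25, "rx": 0, "ry": 0, "rz": 0},
    {"hand": 70, "x": 0, "y": 0, "z": 15, "rx": 0, "ry": 0, "rz": 0},
    {"hand": 70, "x": 0, "y": 0, "z": 11, "rx": 0, "ry": 0, "rz": 0},
    {"hand": 70, "x": 0, "y": 0, "z": 0, "rx": 0, "ry": 0, "rz": 0}
  ]
}}

```text
time_s: 3.52
ee_pos: [0.4763, -0.0946, 0.0924]
ee_rot: [-0.0, 0.657, 0.754, -0.0]
force: [-0.3, 0.3, 0.1]
opening: 0.0615
grip_force: 0.0
```

```bash
python3 -c "
from h import *
go(box(-.062,0,.0915),.1364);save('side','s1.png',crop=(190,190,340,340),s=4)"
```

```text
t 3.525 pos [ 0.4763 -0.0946  0.0924] shift [-1.5 -0.2  0.9] rz -0.0 after-turn shift [-1.5 -0.2  0.9] tilt [-0.001  0.    -1.   ] F [-0.3  0.3  0.1] open 0.0615 gf 0.0 q [-0.37  0.41  0.54  2.15 -0.35  0.66  0.54]
```

View pics/s1.png

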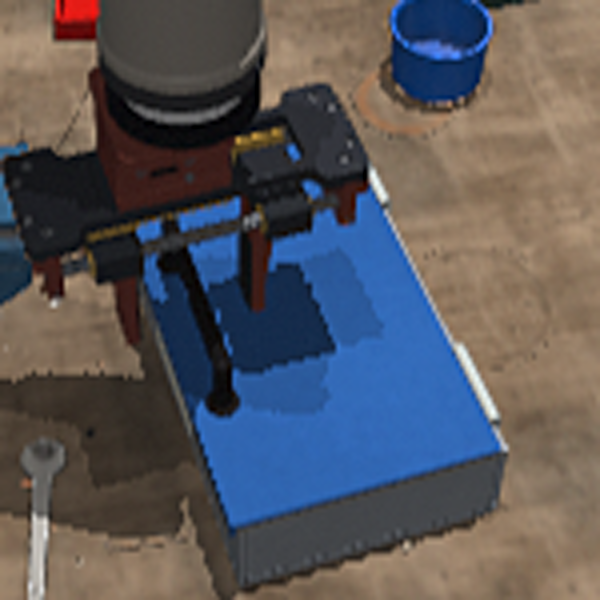

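The fingers straddle the bar: front finger at (130,330), rear finger at (258,300), bar between them near (195,290). Closing now.

Call:
{"api": "move_arm", "payload": {
  "commands": [
    {"hand": 20, "x": 0, "y": 0, "z": 0, "rx": 0, "ry": 0, "rz": 0},
    {"hand": 8, "x": 0, "y": 0, "z": 0, "rx": 0, "ry": 0, "rz": 0},
    {"hand": 5, "x": 0, "y": 0, "z": 0, "rx": 0, "ry": 0, "rz": 0},
    {"hand": 5, "x": 0, "y": 0, "z": 0, "rx": 0, "ry": 0, "rz": 0},
    {"hand": 5, "x": 0, "y": 0, "z": 0, "rx": 0, "ry": 0, "rz": 0},
    {"hand": 5, "x": 0, "y": 0, "z": 0, "rx": 0, "ry": 0, "rz": 0}
  ]
}}

```text
time_s: 4.32
ee_pos: [0.4789, -0.0943, 0.0932]
ee_rot: [0.002, 0.657, 0.754, 0.001]
force: [5.5, 1.0, -3.2]
opening: 0.0092
grip_force: 30.0
```

```bash
python3 -c "
from h import *
go(box(-.062,0,.0915),.1364)
p=[box(.073-.1397*np.cos(.2596+a),0,.0635+.1397*np.sin(.2596+a)) for a in np.linspace(0,1.76,23)]
c,s=np.cos(.1364),np.sin(.1364)
d=np.diff(p,axis=0)*1000
print(np.c_[d[:,:2]@[c,s],-d[:,2]].round(1).tolist())"
```

```text
t 4.325 pos [ 0.4789 -0.0943  0.0932] shift [-1.4 -2.8  1.7] rz -0.0 after-turn shift [-1.4 -2.8  1.7] tilt [ 0.005 -0.    -1.   ] F [ 5.5  1.  -3.2] open 0.0092 gf 29.991553723812103 q [-0.38  0.41  0.54  2.15 -0.35  0.66  0.54]
[[3.3, -10.7], [4.1, -10.4], [5.0, -10.0], [5.7, -9.6], [6.5, -9.1], [7.2, -8.5], [7.9, -7.9], [8.5, -7.3], [9.0, -6.6], [9.5, -5.9], [10.0, -5.1], [10.3, -4.3], [10.6, -3.4], [10.9, -2.6], [11.0, -1.7], [11.1, -0.8], [11.2, 0.1], [11.1, 1.0], [11.0, 1.9], [10.8, 2.8], [10.6, 3.6], [10.3, 4.4]]
```

Gripped: opening is 9 mm and grip force 30 N. The bar sat 2.5 mm further back than estimated. Swinging along the arc.

Call:
{"api": "move_arm", "payload": {
  "commands": [
    {"hand": 5, "x": 0, "y": 2.5, "z": -1, "rx": 0, "ry": 0, "rz": 0},
    {"hand": 5, "x": 0, "y": 3.3, "z": -10.7, "rx": 0, "ry": 0, "rz": 0},
    {"hand": 5, "x": 0, "y": 4.1, "z": -10.4, "rx": 0, "ry": 0, "rz": 0},
    {"hand": 5, "x": 0, "y": 5, "z": -10, "rx": 0, "ry": 0, "rz": 0},
    {"hand": 5, "x": 0, "y": 5.7, "z": -9.6, "rx": 0, "ry": 0, "rz": 0},
    {"hand": 5, "x": 0, "y": 6.5, "z": -9.1, "rx": 0, "ry": 0, "rz": 0},
    {"hand": 5, "x": 0, "y": 7.2, "z": -8.5, "rx": 0, "ry": 0, "rz": 0},
    {"hand": 5, "x": 0, "y": 7.9, "z": -7.9, "rx": 0, "ry": 0, "rz": 0}
  ]
}}

```text
time_s: 5.32
ee_pos: [0.517, -0.0894, 0.1601]
ee_rot: [-0.001, 0.658, 0.753, -0.001]
force: [-5.2, -3.0, 1.2]
opening: 0.0093
grip_force: 30.0
```

```bash
python3 -c "
from h import *
a=.56
go(box(.073-.1397*np.cos(.2596+a)+.0025,0,.0635-.008+.1397*np.sin(.2596+a)),.1364)"
```

```text
t 5.325 pos [ 0.517  -0.0894  0.1601] shift [-1.1  1.   2.5] rz -0.001 after-turn shift [-1.1  0.9  2.5] tilt [-0.004  0.    -1.   ] F [-5.2 -3.   1.2] open 0.0093 gf 30.003082752227783 q [-0.43  0.36  0.6   2.01 -0.27  0.85  0.46]
```

Call:
{"api": "move_arm", "payload": {
  "commands": [
    {"hand": 5, "x": 0, "y": 8.5, "z": -7, "rx": 0, "ry": 0, "rz": 0},
    {"hand": 5, "x": 0, "y": 9, "z": -6.3, "rx": 0, "ry": 0, "rz": 0},
    {"hand": 5, "x": 0, "y": 9.5, "z": -5.6, "rx": 0, "ry": 0, "rz": 0},
    {"hand": 5, "x": 0, "y": 10, "z": -4.9, "rx": 0, "ry": 0, "rz": 0},
    {"hand": 5, "x": 0, "y": 10.3, "z": -4.3, "rx": 0, "ry": 0, "rz": 0},
    {"hand": 5, "x": 0, "y": 10.6, "z": -3.4, "rx": 0, "ry": 0, "rz": 0},
    {"hand": 5, "x": 0, "y": 10.9, "z": -2.6, "rx": 0, "ry": 0, "rz": 0}
  ]
}}

```text
time_s: 6.2
ee_pos: [0.5869, -0.0805, 0.1949]
ee_rot: [0.0, 0.658, 0.753, -0.0]
force: [-2.0, -5.0, 2.9]
opening: 0.0093
grip_force: 30.0
```

```bash
python3 -c "
from h import *
a=1.12
go(box(.073-.1397*np.cos(.2596+a)+.0025,0,.0635-.008+.1397*np.sin(.2596+a)),.1364)"
```

```text
t 6.2 pos [ 0.5869 -0.0805  0.1949] shift [-0.4 -0.7  2.3] rz -0.001 after-turn shift [-0.4 -0.7  2.3] tilt [ 0.    -0.001 -1.   ] F [-2.  -5.   2.9] open 0.0093 gf 30.003462731838226 q [-0.42  0.43  0.6   1.83 -0.29  0.97  0.43]
```

Call:
{"api": "move_arm", "payload": {
  "commands": [
    {"hand": 5, "x": 0, "y": 11, "z": -1.2, "rx": 0, "ry": 0, "rz": 0},
    {"hand": 5, "x": 0, "y": 11.1, "z": -0.4, "rx": 0, "ry": 0, "rz": 0},
    {"hand": 5, "x": 0, "y": 11.2, "z": 0.4, "rx": 0, "ry": 0, "rz": 0},
    {"hand": 5, "x": 0, "y": 11.1, "z": 1.2, "rx": 0, "ry": 0, "rz": 0},
    {"hand": 5, "x": 0, "y": 11, "z": 2.1, "rx": 0, "ry": 0, "rz": 0},
    {"hand": 5, "x": 0, "y": 10.8, "z": 2.9, "rx": 0, "ry": 0, "rz": 0},
    {"hand": 5, "x": 0, "y": 10.6, "z": 3.6, "rx": 0, "ry": 0, "rz": 0},
    {"hand": 5, "x": 0, "y": 10.3, "z": 4.4, "rx": 0, "ry": 0, "rz": 0},
    {"hand": 5, "x": 0, "y": 0, "z": 0, "rx": 0, "ry": 0, "rz": 0},
    {"hand": 5, "x": 0, "y": 0, "z": 0, "rx": 0, "ry": 0, "rz": 0}
  ]
}}

```text
time_s: 7.45
ee_pos: [0.6736, -0.0693, 0.1808]
ee_rot: [0.001, 0.658, 0.753, -0.0]
force: [1.2, -5.7, 0.4]
opening: 0.009
grip_force: 30.0
```

```bash
python3 -c "
from h import *
a=1.75
go(box(.073-.1397*np.cos(.2596+a)+.0025,0,.0635-.008+.1397*np.sin(.2596+a)),.1364)"
```

```text
t 7.45 pos [ 0.6736 -0.0693  0.1808] shift [ 0.2 -2.2 -1.2] rz -0.002 after-turn shift [ 0.2 -2.3 -1.2] tilt [ 0.001 -0.002 -1.   ] F [ 1.2 -5.7  0.4] open 0.009 gf 30.01854658126831 q [-0.37  0.58  0.57  1.63 -0.35  1.03  0.43]
```

Call:
{"api": "move_arm", "payload": {
  "commands": [
    {"hand": 15, "x": 0, "y": 2, "z": 0, "rx": 0, "ry": 0, "rz": 0},
    {"hand": 25, "x": 0, "y": 3, "z": 1, "rx": 0, "ry": 0, "rz": 0},
    {"hand": 30, "x": 0, "y": 2, "z": 0, "rx": 0, "ry": 0, "rz": 0},
    {"hand": 30, "x": 0, "y": 0, "z": 0, "rx": 0, "ry": 0, "rz": 0},
    {"hand": 30, "x": 0, "y": 0, "z": -10, "rx": 0, "ry": 0, "rz": 0},
    {"hand": 30, "x": 0, "y": 0, "z": -20, "rx": 0, "ry": 0, "rz": 0},
    {"hand": 30, "x": 0, "y": 0, "z": -30, "rx": 0, "ry": 0, "rz": 0},
    {"hand": 30, "x": 0, "y": 0, "z": -40, "rx": 0, "ry": 0, "rz": 0}
  ]
}}

```text
time_s: 8.45
ee_pos: [0.6793, -0.067, 0.2819]
ee_rot: [-0.0, 0.658, 0.753, -0.0]
force: [1.1, 0.1, 0.1]
opening: 0.0261
grip_force: 0.0
```

```bash
python3 -c "
from h import *
go(box(-.02,0.05,.28),.1364)"
```

```text
t 8.45 pos [ 0.6793 -0.067   0.2819] shift [  48.6 -163.1    2. ] rz -0.001 after-turn shift [  48.7 -163.1    1.9] tilt [-0. -0. -1.] F [1.1 0.1 0.1] open 0.0261 gf 0.0 q [-0.4   0.51  0.61  1.51 -0.3   1.22  0.39]
```

Call:
{"api": "move_arm", "payload": {
  "commands": [
    {"hand": 70, "x": 40, "y": -30, "z": 0, "rx": 0, "ry": 0, "rz": 0},
    {"hand": 70, "x": 50, "y": -35, "z": 0, "rx": 0, "ry": 0, "rz": 0},
    {"hand": 70, "x": 50, "y": -35, "z": 0, "rx": 0, "ry": 0, "rz": 0},
    {"hand": 70, "x": 50, "y": -35, "z": 0, "rx": 0, "ry": 0, "rz": 0},
    {"hand": 70, "x": 50, "y": -30, "z": 0, "rx": 0, "ry": 0, "rz": 0},
    {"hand": 70, "x": 50, "y": 0, "z": 0, "rx": 0, "ry": 0, "rz": 0},
    {"hand": 70, "x": 30, "y": 0, "z": 0, "rx": 0, "ry": 0, "rz": 0}
  ]
}}

```text
time_s: 9.32
ee_pos: [0.4721, 0.2304, 0.2818]
ee_rot: [-0.0, 0.656, 0.754, 0.001]
force: [0.3, -0.3, -0.6]
opening: 0.0614
grip_force: 0.0
```

```bash
python3 -c "
from h import *
go(box(-.02,0.05,.28),.1364)
im=arm.camera('top')[:,:,::-1][110:230,265:405];im2=arm.camera('side')[:,:,::-1][205:345,200:340]
a=cv2.resize(im,None,fx=4,fy=4,interpolation=3);b=cv2.resize(im2,None,fx=4,fy=4,interpolation=3)[:, :]
cv2.imwrite('pics/t2.png',a);cv2.imwrite('pics/s2.png',b)"
```

```text
t 9.325 pos [0.4721 0.2304 0.2818] shift [-274.1    1.1    1.2] rz 0.002 after-turn shift [-274.1    1.7    1.8] tilt [ 0.001  0.003 -1.   ] F [ 0.3 -0.3 -0.6] open 0.0614 gf 0.0 q [-1.02  0.19  0.52  1.88 -0.11  1.09 -0.32]
```

View pics/t2.png

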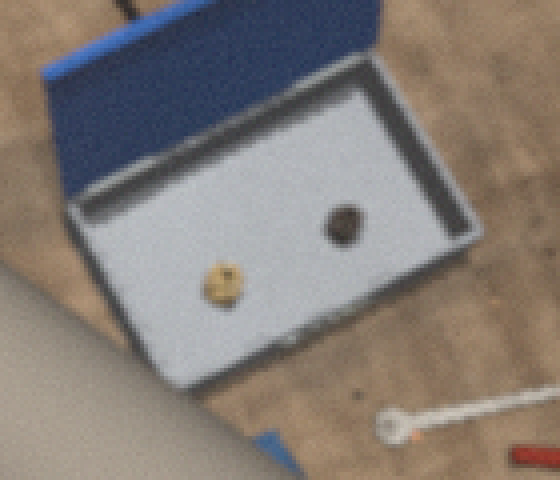

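View pics/s2.png

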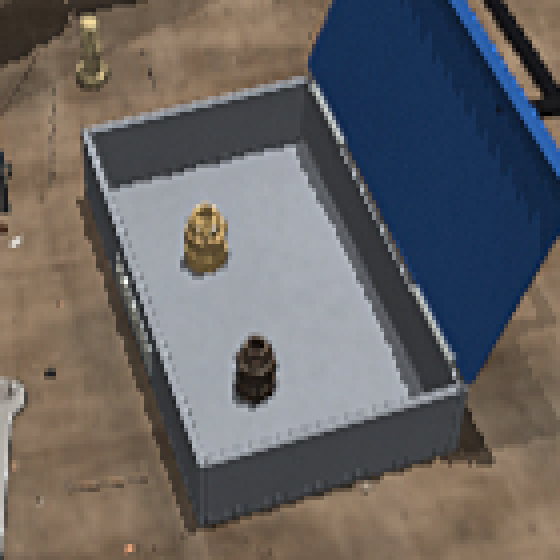

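The flap is open. In the top crop the brass coupling is at (223,284) with its top hole at (228,273), and the dark one is at (345,224). In the side crop the brass top is at (208,211) with its base around (206,258), and the dark top is at (258,345). Brass is in the +y half.

```bash
python3 -c "
from h import *
T=lambda u,v:(u/4+265-.37,v/4+110-.37); S=lambda u,v:(u/4+200-.37,v/4+205-.37)
c,s=np.cos(BX[2]),np.sin(BX[2])
def rel(p): d=p[:2]-BX[:2]; return p[:2].round(4),'box',(d@[c,s]).round(4),(d@[-s,c]).round(4)
print('brass top',rel(ray('top',*T(228,274),.046)),rel(ray('side',*S(208,211),.046)))
print('brass mid',rel(ray('top',*T(223,285),.026)),rel(ray('side',*S(206,240),.024)))
print('dark',rel(ray('top',*T(345,224),.03)),rel(ray('side',*S(258,345),.046)))
r=[ray('top',*T(*q),.06)[:2] for q in((70,205),(372,55),(480,237),(182,388))]
print('rim',np.round(r,4).tolist(),np.mean(r,0))
r=[ray('side',*S(*q),.06)[:2] for q in((86,131),(308,80),(463,385),(205,464))]
print('rim side',np.round(r,4).tolist(),np.mean(r,0))"
```

```text
brass top (array([ 0.5166, -0.046 ]), 'box', np.float64(-0.0152), np.float64(0.0441)) (array([ 0.5175, -0.0462]), 'box', np.float64(-0.0143), np.float64(0.0438))
brass mid (array([ 0.5147, -0.0442]), 'box', np.float64(-0.0169), np.float64(0.0462)) (array([ 0.5156, -0.0503]), 'box', np.float64(-0.0168), np.float64(0.04))
dark (array([ 0.5251, -0.1383]), 'box', np.float64(-0.0194), np.float64(-0.0484)) (array([ 0.5276, -0.1429]), 'box', np.float64(-0.0175), np.float64(-0.0533))
rim [[0.5951, 0.0388], [0.6239, -0.194], [0.4791, -0.2111], [0.4522, 0.0144]] [ 0.53756613 -0.08797443]
rim side [[0.4536, 0.0168], [0.5963, 0.0337], [0.6271, -0.1963], [0.4843, -0.2168]] [ 0.54033663 -0.09062976]
```

Call:
{"api": "move_arm", "payload": {
  "commands": [
    {"hand": 70, "x": -40, "y": 0, "z": 0, "rx": 0, "ry": 0, "rz": 0},
    {"hand": 70, "x": 0, "y": 0, "z": 0, "rx": 0, "ry": 0, "rz": -0.175},
    {"hand": 70, "x": 0, "y": 0, "z": 0, "rx": 0, "ry": 0, "rz": -0.175},
    {"hand": 70, "x": 0, "y": 0, "z": 0, "rx": 0, "ry": 0, "rz": -0.175},
    {"hand": 70, "x": 0, "y": 0, "z": 0, "rx": 0, "ry": 0, "rz": -0.175},
    {"hand": 70, "x": 0, "y": 0, "z": 0, "rx": 0, "ry": 0, "rz": -0.175},
    {"hand": 70, "x": 0, "y": 0, "z": 0, "rx": 0, "ry": 0, "rz": -0.175},
    {"hand": 70, "x": 0, "y": 0, "z": 0, "rx": 0, "ry": 0, "rz": -0.175},
    {"hand": 70, "x": 0, "y": 0, "z": 0, "rx": 0, "ry": 0, "rz": -0.175},
    {"hand": 70, "x": 0, "y": 0, "z": 0, "rx": 0, "ry": 0, "rz": -0.171}
  ]
}}

```text
time_s: 10.68
ee_pos: [0.4789, 0.1863, 0.2811]
ee_rot: [0.001, -0.07, 0.998, 0.0]
force: [-0.2, 0.8, 0.9]
opening: 0.0617
grip_force: 0.0
```

```bash
python3 -c "
from h import *
go([.516,-.046,.022],1.707)"
```

```text
t 10.675 pos [0.4789 0.1863 0.2811] shift [  -4.2 -235.2  259.1] rz 0.003 after-turn shift [  -5.2 -235.2  259.1] tilt [ 0.001  0.    -1.   ] F [-0.2  0.8  0.9] open 0.0617 gf 0.0 q [-0.81  0.16  0.36  1.9  -0.06  1.09  1.29]
```

Call:
{"api": "move_arm", "payload": {
  "commands": [
    {"hand": 70, "x": -1, "y": -47, "z": 0, "rx": 0, "ry": 0, "rz": 0.003},
    {"hand": 70, "x": -1, "y": -47, "z": 0, "rx": 0, "ry": 0, "rz": 0},
    {"hand": 70, "x": -1, "y": -47, "z": 10, "rx": 0, "ry": 0, "rz": 0},
    {"hand": 70, "x": -1, "y": -47, "z": 30, "rx": 0, "ry": 0, "rz": 0},
    {"hand": 70, "x": -1, "y": -47, "z": 40, "rx": 0, "ry": 0, "rz": 0},
    {"hand": 70, "x": 0, "y": 0, "z": 50, "rx": 0, "ry": 0, "rz": 0},
    {"hand": 70, "x": 0, "y": 0, "z": 40, "rx": 0, "ry": 0, "rz": 0},
    {"hand": 70, "x": 0, "y": 0, "z": 0, "rx": 0, "ry": 0, "rz": 0}
  ]
}}

```text
time_s: 11.68
ee_pos: [0.5126, -0.0456, 0.1088]
ee_rot: [-0.002, -0.065, 0.998, -0.0]
force: [0.1, -0.0, 0.5]
opening: 0.0621
grip_force: 0.0
```

```bash
python3 -c "
from h import *
go([.516,-.046,.022],1.707);save('side','s3.png',crop=(200,205,340,345),s=4)"
```

```text
t 11.675 pos [ 0.5126 -0.0456  0.1088] shift [-3.7 -0.8 86.8] rz -0.005 after-turn shift [-3.3 -0.8 86.8] tilt [-0.005 -0.001 -1.   ] F [ 0.1 -0.   0.5] open 0.0621 gf 0.0 q [-0.4   0.41  0.45  2.07 -0.27  0.72  1.93]
```

View pics/s3.png

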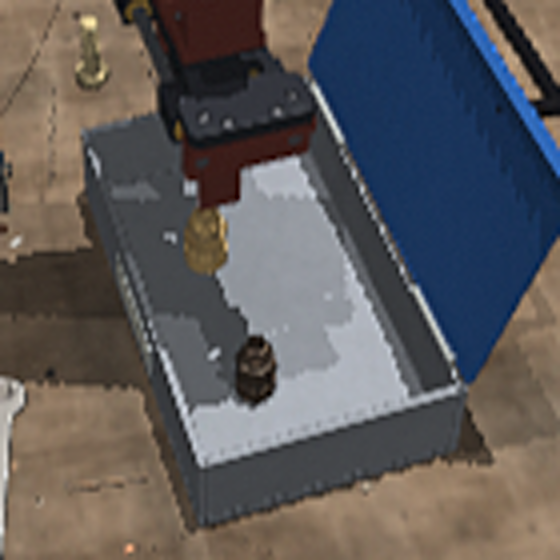

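The gripper hangs centred over the brass coupling at (206,240), and the dark one at (257,368) is clear. Descending.

Call:
{"api": "move_arm", "payload": {
  "commands": [
    {"hand": 70, "x": -3, "y": 0, "z": 20, "rx": 0, "ry": 0, "rz": 0},
    {"hand": 70, "x": 0, "y": 0, "z": 20, "rx": 0, "ry": 0, "rz": 0},
    {"hand": 70, "x": 0, "y": 0, "z": 20, "rx": 0, "ry": 0, "rz": 0},
    {"hand": 70, "x": 0, "y": 0, "z": 15, "rx": 0, "ry": 0, "rz": 0},
    {"hand": 70, "x": 0, "y": 0, "z": 10, "rx": 0, "ry": 0, "rz": 0},
    {"hand": 70, "x": 0, "y": 0, "z": 0, "rx": 0, "ry": 0, "rz": 0},
    {"hand": 70, "x": 0, "y": 0, "z": 0, "rx": 0, "ry": 0, "rz": 0}
  ]
}}

```text
time_s: 12.6
ee_pos: [0.518, -0.0437, 0.0255]
ee_rot: [0.0, -0.066, 0.998, 0.0]
force: [0.6, -0.4, 0.5]
opening: 0.0615
grip_force: 0.0
```

```bash
python3 -c "
from h import *
go([.516,-.046,.022],1.707);save('side','s4.png',crop=(200,205,340,345),s=4)"
```

```text
t 12.6 pos [ 0.518  -0.0437  0.0255] shift [ 2.3 -2.   3.5] rz -0.003 after-turn shift [ 2.3 -2.   3.5] tilt [ 0.001  0.    -1.   ] F [ 0.6 -0.4  0.5] open 0.0615 gf 0.0 q [-0.32  0.56  0.36  2.09 -0.37  0.55  2.01]
```

View pics/s4.png

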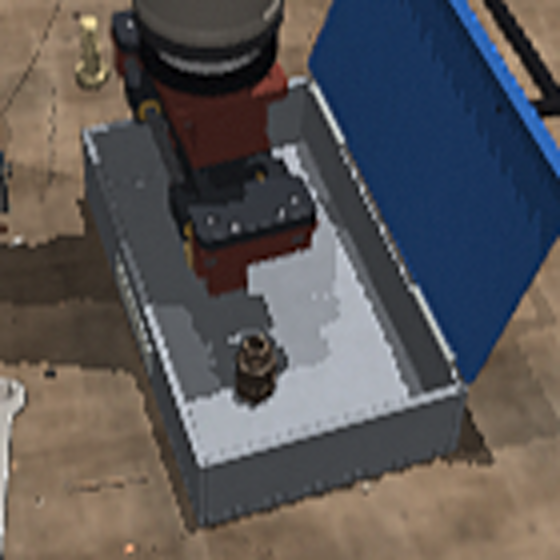

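The brass coupling is hidden between the fingers, and the dark one is clear at (257,368). Small correction, then close.

Call:
{"api": "move_arm", "payload": {
  "commands": [
    {"hand": 70, "x": 2, "y": -2, "z": 3, "rx": 0, "ry": 0, "rz": 0},
    {"hand": 50, "x": 0, "y": 0, "z": 0, "rx": 0, "ry": 0, "rz": 0},
    {"hand": 38, "x": 0, "y": 0, "z": 0, "rx": 0, "ry": 0, "rz": 0},
    {"hand": 33, "x": 0, "y": 0, "z": 0, "rx": 0, "ry": 0, "rz": 0},
    {"hand": 28, "x": 0, "y": 0, "z": 0, "rx": 0, "ry": 0, "rz": 0},
    {"hand": 20, "x": 0, "y": 0, "z": 0, "rx": 0, "ry": 0, "rz": 0},
    {"hand": 15, "x": 0, "y": 0, "z": 0, "rx": 0, "ry": 0, "rz": 0},
    {"hand": 15, "x": 0, "y": 0, "z": 0, "rx": 0, "ry": 0, "rz": 0}
  ]
}}

```text
time_s: 13.65
ee_pos: [0.5158, -0.0458, 0.022]
ee_rot: [0.0, -0.067, 0.998, 0.0]
force: [-0.0, -0.8, 0.5]
opening: 0.0254
grip_force: 30.0
```

Call:
{"api": "move_arm", "payload": {
  "commands": [
    {"hand": 15, "x": 0, "y": 0, "z": -10, "rx": 0, "ry": 0, "rz": 0},
    {"hand": 15, "x": 0, "y": 0, "z": -20, "rx": 0, "ry": 0, "rz": 0},
    {"hand": 15, "x": 0, "y": 0, "z": -30, "rx": 0, "ry": 0, "rz": 0},
    {"hand": 15, "x": 0, "y": 0, "z": -30, "rx": 0, "ry": 0, "rz": 0},
    {"hand": 15, "x": 0, "y": 0, "z": -30, "rx": 0, "ry": 0, "rz": 0},
    {"hand": 15, "x": 0, "y": 0, "z": -20, "rx": 0, "ry": 0, "rz": 0},
    {"hand": 15, "x": 0, "y": 0, "z": 0, "rx": 0, "ry": 0, "rz": 0}
  ]
}}

```text
time_s: 14.52
ee_pos: [0.5166, -0.0459, 0.1636]
ee_rot: [0.002, -0.067, 0.998, 0.0]
force: [0.1, 0.3, -1.6]
opening: 0.0253
grip_force: 30.0
```

```bash
python3 -c "
from h import *
go([.4994,.2782,.15],1.707)"
```

```text
t 14.525 pos [ 0.5166 -0.0459  0.1636] shift [-25.9 323.5  13.7] rz -0.003 after-turn shift [-26.9 323.4  13.6] tilt [ 0.003  0.001 -1.   ] F [ 0.1  0.3 -1.6] open 0.0253 gf 29.999864101409912 q [-0.44  0.33  0.5   2.02 -0.21  0.83  1.88]
```

Call:
{"api": "move_arm", "payload": {
  "commands": [
    {"hand": 15, "x": -3, "y": 25, "z": 0, "rx": 0, "ry": 0, "rz": 0},
    {"hand": 15, "x": -3, "y": 40, "z": 0, "rx": 0, "ry": 0, "rz": 0},
    {"hand": 15, "x": -3, "y": 40, "z": 0, "rx": 0, "ry": 0, "rz": 0},
    {"hand": 15, "x": -3, "y": 40, "z": 0, "rx": 0, "ry": 0, "rz": 0},
    {"hand": 15, "x": -3, "y": 40, "z": 0, "rx": 0, "ry": 0, "rz": 0},
    {"hand": 15, "x": -3, "y": 40, "z": 0, "rx": 0, "ry": 0, "rz": 0},
    {"hand": 15, "x": -3, "y": 40, "z": 5, "rx": 0, "ry": 0, "rz": 0},
    {"hand": 15, "x": -3, "y": 38, "z": 10, "rx": 0, "ry": 0, "rz": 0},
    {"hand": 15, "x": -2, "y": 20, "z": 15, "rx": 0, "ry": 0, "rz": 0},
    {"hand": 15, "x": 0, "y": 0, "z": 20, "rx": 0, "ry": 0, "rz": 0}
  ]
}}

```text
time_s: 15.78
ee_pos: [0.4981, 0.2791, 0.1104]
ee_rot: [-0.0, -0.068, 0.998, -0.0]
force: [0.0, -0.2, -0.8]
opening: 0.0254
grip_force: 30.0
```

```bash
python3 -c "
from h import *
go([.4994,.2782,.021],1.707);save('side','s5.png',crop=(170,90,310,230),s=4)"
```

```text
t 15.775 pos [0.4981 0.2791 0.1104] shift [-1.2 -1.1 89.4] rz -0.0 after-turn shift [-1.2 -1.1 89.4] tilt [-0.001 -0.    -1.   ] F [ 0.  -0.2 -0.8] open 0.0254 gf 29.99996244907379 q [-0.91  0.48  0.37  1.93 -0.24  0.77  1.31]
```

View pics/s5.png

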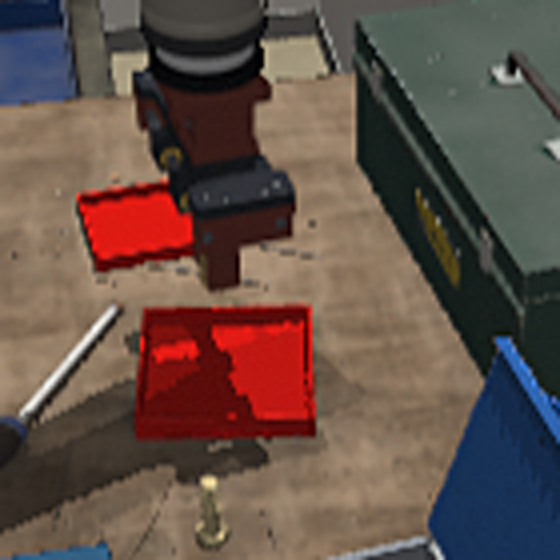

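The gripper is above the large tray (centre 228,372). Lowering 88 mm to the floor.

Call:
{"api": "move_arm", "payload": {
  "commands": [
    {"hand": 15, "x": -1, "y": -1, "z": 20, "rx": 0, "ry": 0, "rz": 0},
    {"hand": 15, "x": 0, "y": 0, "z": 20, "rx": 0, "ry": 0, "rz": 0},
    {"hand": 15, "x": 0, "y": 0, "z": 20, "rx": 0, "ry": 0, "rz": 0},
    {"hand": 15, "x": 0, "y": 0, "z": 14, "rx": 0, "ry": 0, "rz": 0},
    {"hand": 15, "x": 0, "y": 0, "z": 8, "rx": 0, "ry": 0, "rz": 0},
    {"hand": 15, "x": 0, "y": 0, "z": 4, "rx": 0, "ry": 0, "rz": 0},
    {"hand": 15, "x": 0, "y": 0, "z": 2, "rx": 0, "ry": 0, "rz": 0},
    {"hand": 15, "x": 0, "y": 0, "z": 0, "rx": 0, "ry": 0, "rz": 0},
    {"hand": 15, "x": 0, "y": 0, "z": 0, "rx": 0, "ry": 0, "rz": 0}
  ]
}}

```text
time_s: 16.95
ee_pos: [0.5, 0.2771, 0.0243]
ee_rot: [0.0, -0.067, 0.998, 0.0]
force: [0.3, 0.4, -0.4]
opening: 0.0252
grip_force: 30.0
```

Call:
{"api": "move_arm", "payload": {
  "commands": [
    {"hand": 15, "x": 0, "y": 0, "z": 1.5, "rx": 0, "ry": 0, "rz": 0},
    {"hand": 15, "x": 0, "y": 0, "z": 1.5, "rx": 0, "ry": 0, "rz": 0},
    {"hand": 15, "x": 0, "y": 0, "z": 0, "rx": 0, "ry": 0, "rz": 0},
    {"hand": 15, "x": 0, "y": 0, "z": 0, "rx": 0, "ry": 0, "rz": 0}
  ]
}}

```text
time_s: 17.45
ee_pos: [0.4998, 0.2769, 0.021]
ee_rot: [0.0, -0.067, 0.998, 0.0]
force: [0.9, 0.0, 0.5]
opening: 0.0254
grip_force: 30.0
```

Call:
{"api": "move_arm", "payload": {
  "commands": [
    {"hand": 15, "x": 0, "y": 0, "z": 0.7, "rx": 0, "ry": 0, "rz": 0},
    {"hand": 15, "x": 0, "y": 0, "z": 0, "rx": 0, "ry": 0, "rz": 0},
    {"hand": 15, "x": 0, "y": 0, "z": 0, "rx": 0, "ry": 0, "rz": 0}
  ]
}}

```text
time_s: 17.82
ee_pos: [0.4998, 0.2769, 0.0209]
ee_rot: [-0.0, -0.067, 0.998, 0.0]
force: [-3.3, -0.0, 8.3]
opening: 0.0253
grip_force: 30.0
```

Contact: 8 N. Release gently and withdraw.

Call:
{"api": "move_arm", "payload": {
  "commands": [
    {"hand": 32, "x": 0, "y": 0, "z": 0, "rx": 0, "ry": 0, "rz": 0},
    {"hand": 38, "x": 0, "y": 0, "z": 0, "rx": 0, "ry": 0, "rz": 0},
    {"hand": 50, "x": 0, "y": 0, "z": 0, "rx": 0, "ry": 0, "rz": 0},
    {"hand": 60, "x": 0, "y": 0, "z": 0, "rx": 0, "ry": 0, "rz": 0},
    {"hand": 60, "x": 0, "y": 0, "z": -10, "rx": 0, "ry": 0, "rz": 0},
    {"hand": 60, "x": 0, "y": 0, "z": -25, "rx": 0, "ry": 0, "rz": 0},
    {"hand": 60, "x": 0, "y": 0, "z": -40, "rx": 0, "ry": 0, "rz": 0},
    {"hand": 60, "x": 0, "y": 0, "z": -50, "rx": 0, "ry": 0, "rz": 0},
    {"hand": 60, "x": 0, "y": 0, "z": -50, "rx": 0, "ry": 0, "rz": 0},
    {"hand": 60, "x": 0, "y": 0, "z": 0, "rx": 0, "ry": 0, "rz": 0}
  ]
}}

```text
time_s: 19.08
ee_pos: [0.5022, 0.278, 0.1999]
ee_rot: [0.003, -0.066, 0.998, 0.002]
force: [-0.4, 0.5, -0.5]
opening: 0.0528
grip_force: 0.0
```

```bash
python3 -c "
from h import *
save('side','s6.png',crop=(170,120,370,345),s=2.6);print(arm.sense()['ee_pos'])"
```

```text
[0.50071012 0.27742803 0.19746473]
```

View pics/s6.png

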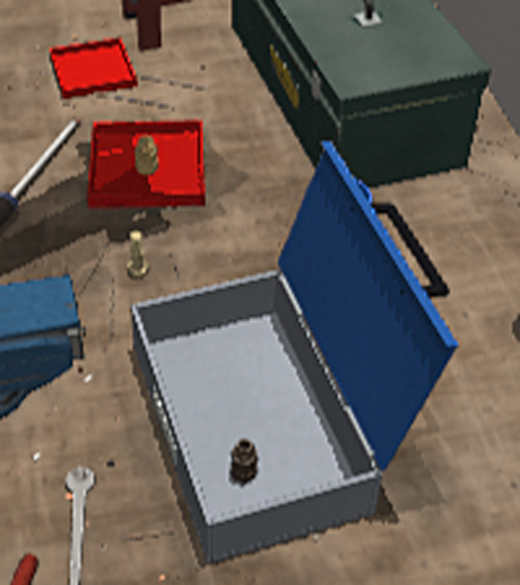

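The brass coupling stands upright in the middle of the large tray at (147,155). The flap is open, and the dark coupling is standing at (244,462). Handing in.

```bash
python3 -c "
from h import *
print(arm.hand_in())"
```

```text
the job is handed in; nothing more can be done
None
```

I handed the job in at about 19 s: the last picture shows the flap open past upright, the brass coupling standing upright in the large red tray, and the dark coupling where it was; no verdict was returned.

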